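# Show the nozzles in the counter case, then let the lid down gently

### The arm

A 7-joint arm with a two-finger parallel gripper is mounted at the origin on the work surface. World frame = base frame: x ahead of the robot, y to its left, z up, the work surface at z = 0. Lengths are in mm, angles in rad, forces in N, time in s.
With the tool pointing down it reaches from about 400 to 850 mm from the base axis. Payload 10.4 kg.
Tool frame: the origin (TCP) lies on the centre line of the jaws, within the pads' length; the fingertips stand 22 mm ahead of it and the grasp point (between the pads) lies 3 mm ahead of it; z points along the fingers, y is the line along which they close (so a half turn about z gives the same grasp; the last joint's range is limited). The gripper opens to 85 mm and grips with 20 to 120 N. Pads are 22 mm wide; open, the fingers measure 114 mm over their backs; the gripper's body (76 mm by 85 mm) begins 54 mm behind the grasp point. The pads swing forward as they close: fully open they stand 13 mm farther back than shut.
Start: joints at [-1.251, 0.332, -0.065, 1.46, 0.022, 1.35, -0.088], TCP at [210.066, 588.662, 232.438] pointing down, gripper open.
Joint ranges: [-2.6, 2.6], [-0.5, 2.12], [-1.47, 1.34], [0.16, 2.42], [-1.27, 4.41], [0.06, 2.06], [-2.6, 2.6]. Speed limits (rad/s): [2.22, 2.22, 2.79, 2.79, 3.14, 3.14, 3.14].

### API

Orientations are given as a unit quaternion [w, x, y, z].
In Python, from station import status, eyes, ticket gives the robot as it stands.
- The arm moves only by the tool servo_tool, never from a script. Its argument "motion" is a list of rows, each a list of 2 entries, a list of its own where there are three numbers: the shift along the tool's x, y, z as a fraction of full scale, then the turn, a rotation vector about the tool's x, y, z as a fraction of full scale. In form: [[[tx, ty, tz], [ax, ay, az]], ...]. A call has 1 to 20 rows; each row shifts and turns the commanded pose from where the row before left it, along the tool's axes as they then stand; what a row does not reach is not made up. Full scale, the value 1, is 1000 mm for a shift and 360 degrees for a turn. A row lasts 1/12 s, in which the tool goes at most 41.7 mm and 7.16 degrees, less where a joint would pass 70% of its speed; a pose out of reach is approached as far as the arm can. A call with a number of a shift or a turn outside -1 to 1 is refused whole. A call with a gripper value outside its range is refused whole. "gripper" is the opening in per cent of the stroke, from 0 (shut) to 100 (fully open), set as the call begins (left out, the last holds). The fingers move at their own pace and stop on an object; the grip force is fixed at half the most. Time passes only in rows, so rows that do not move let the fingers close. It gives the time, the measured TCP pose, the force, the opening and the grip force at its end, in the units of the state.
- status.get_state(): the state, without advancing time (a new reading comes with each control period).
- eyes.capture(name): name is "scene" or "top" or "wrist"; returns a dict with "color" (420x560x3 uint8, blue, green, red), "camera_matrix" (3x3 intrinsics, pixels), "rvec" (rotation vector, rad) and "tvec" (3), from world to camera coordinates, as OpenCV has them; the wrist camera has in their place "T_tool_cam" (4x4, takes a point from camera to tool coordinates, whose origin is the TCP and whose axes are the flange's). Camera axes: x right, y down, z forward; pixel columns grow to the right and rows downward; lengths in mm; the calibration is good to about 2 mm. A picture is of the moment at which its call begins: read the wrist's pose just before it. There is no depth.
- ticket.job_done(): hands the job in; it is judged then, once.
Trained networks look in a picture, given as the dict that the camera call returned (one of the last four; its "shot" number tells which), for a name from the list of things; names that differ only in an ending like _2 or _b are one class to them, and where a whole thing is asked for, a point or a joint stands for the part that bears it (a point fixed in the world has none). Each returns a list of dicts, best first, with "conf" (0 to 1); they miss things now and then, are a little off and sometimes report something else, mostly with a low value. They report only what shows in the picture. A call takes as long as a camera call.
- eyes.spot_in(target, picture): "point" ([column, row] in pixels, amid what is visible of it).
- eyes.tip_of(target, picture): "point" ([column, row] in pixels: a listed point, or the origin of a listed thing).
The state is a dict: "time_s": time; "joint_positions": joint angles; "dq": joint speeds; "joint_torque": joint torques, N m; "tcp_pos": TCP position; "orientation": TCP orientation; "ft_force": force on the tool from outside, world axes, zero at the start; "moment": the same for the moment, N m; "opening": finger opening in mm; "gripper_force": force on a finger pad.
Only numpy, scipy, OpenCV 4.12 (cv2) and the standard library are available. Lean on these libraries where they do the work, as an engineer would, in place of code of your own. Each camera call takes 0.05 s, during which the arm holds its last target. There are 200 camera calls.

### The job

A customer wants a look at the piping nozzles in the green-lidded counter case: press its green lever down with the fingertips until the lid stands fully open, keep it open for a good two seconds, then let the lever come back up slowly, taking about three seconds, so that the lid settles fully shut without slamming. Do not touch either lid, leave the red-lidded case shut, and leave everything else standing where it is; nothing is to be picked up.

Things in the scene. Friction and masses are not known exactly. Their poses are not given: they have to be found in the camera images.
- green_paddle (a point): the paddle at the end of the green-lidded case's lever: a flat green plate 60 mm wide, 50 mm long along the lever and 10 mm thick; this point is the centre of its upper face, where to press. It moves with the lever: about 105 mm above the table at rest, about 55 mm when fully pressed. The gap from the case's front wall to the near edge of the paddle is about 90 mm.
- green_lever_hinge (a point): the hinge of the green case's lever, on the case's front wall 80 mm above the table; the lever points from here to the paddle
- green_lever (a joint): hinge angle of the green-lidded case's lever in rad: 0 at rest (sloping up 0.21 rad from its hinge), 0.42 fully pressed (sloping down 0.21 rad, against a stop). It swings in the vertical plane through its hinge and paddle, the paddle's centre 120 mm from the hinge, so the paddle moves almost straight down by 50 mm. Pressing the paddle takes about 3 to 8 N all the way.
- green_lid: the green lid, 126 x 184 x 8 mm; origin at the middle of its hinge line on the case's rear rim, 111 mm above the table; its x axis points from the lever side to the hinge side. It tilts with the lever: level when shut, 1.1 rad fully open (2.62 x the lever angle), its free edge then 225 mm above the table. The robot is not to touch it.
- green_case: white open-topped counter case with the green lid, steel piping nozzles inside; 120 mm deep (x), 180 mm wide (y), 110 mm high, fixed to the table; origin under its centre, lever towards its -x. Lid weight (about 0.25 kg, varies) and a spring push the lever back up: let go, the lid slams; it lowers only as fast as the fingers on the paddle rise.
- red_paddle (a point): the paddle of the red-lidded case's lever, centre of its upper face; the same case and mechanism, but red; not to be pressed
- red_lid: the red lid of the other white counter case; size and origin as the green one. The two cases may stand either way round. The robot is not to touch it.
- nozzle_a: loose steel piping nozzle, a cone 36 mm wide at the foot and 58 mm high; bystander, origin at the centre of its underside
- nozzle_b: a second loose nozzle like nozzle_a; bystander, origin at the centre of its underside
- tin_stack: loose stack of aluminium tartlet tins, 68 mm wide, 74 mm high; bystander, origin at the centre of its underside
- bowl: loose white bowl, 120 mm wide, 50 mm high; bystander, origin at the centre of its underside
- jar: loose amber jar with a steel cap, 60 mm wide, 90 mm high; bystander, origin at the centre of its underside
- carton: loose yellow carton, 80 x 130 x 50 mm; bystander, origin at the centre of its underside
- red_carton: loose red carton, 60 x 100 x 45 mm; bystander, origin at the centre of its underside

How it is judged:
By the outcome, as a careful person would: the job done as asked, in the order asked, and still so for the second after the job is handed in, with the robot touching nothing.
It also fails if it takes over 42 s, if anything falls off the work surface, if the arm or the gripper's body presses on something with over 40 N, if the wrist force passes 120 N, or if a joint passes its speed limit or range.

## Working session

There is one attempt and no reset: what is moved stays moved. The work goes in short steps, Python scripts to look and compute and a tool call to move; the robot and the scene stay as the last step left them, time stands still between calls to the robot, and variables do not carry over. Pictures are saved under pics/ and viewed, at most 10 in all, crops included, and the job is handed in when it is done.

Besides the shell and the picture viewer there is one more tool, called after "Call:" as a command line: name --argument value ..., lists and objects as JSON in quotes. servo_tool: Moves the arm, as the interface text tells. Its arguments: {"type":"object","properties":{"motion":{"type":"array"},"gripper":{"type":"number"}},"required":["motion"]}

```bash
mkdir -p pics; ls; cat > h.py <<'E'
import numpy as np, cv2
from station import status, eyes, ticket
def ray(p,pt):
    R=cv2.Rodrigues(np.array(p["rvec"],float))[0]; t=np.array(p["tvec"],float).ravel()
    d=R.T@np.linalg.inv(np.array(p["camera_matrix"]))@np.array([pt[0],pt[1],1.]); return -R.T@t,d
def atz(p,pt,z):
    c,d=ray(p,pt); return c+d*(z-c[2])/d[2]
def tri(rs):
    A=0;b=0
    for c,d in rs:
        d=d/np.linalg.norm(d);M=np.eye(3)-np.outer(d,d);A=A+M;b=b+M@c
    return np.linalg.solve(A,b)
E
python3 - <<'E'
from h import *
s=status.get_state();print(s)
P={n:eyes.capture(n) for n in("scene","top")}
for n in P: cv2.imwrite(f"pics/{n}0.png",P[n]["color"])
Z=dict(green_paddle=105,green_lever_hinge=80,green_lid=111,red_paddle=105,red_lid=111,green_case=0,nozzle_a=0,tin_stack=0,bowl=0,jar=0,carton=0,red_carton=0)
for t,z in Z.items():
    for n in P:
        for r in eyes.tip_of(t,P[n])[:2]: print(t,n,np.round(r["point"]),round(r["conf"],2),np.round(atz(P[n],r["point"],z)))
E
```

```text
pics
{'time_s': 0.0, 'joint_positions': array([-1.25061078,  0.33286484, -0.06471719,  1.46095098,  0.0215926 ,
        1.34991402, -0.08851523]), 'dq': array([ 0.00034496, -0.00093246, -0.00022017,  0.00187742, -0.00129209,
        0.00017652,  0.00011075]), 'joint_torque': array([-7.08712832e-04, -6.25444293e+01,  4.85680648e-02, -3.91614532e+01,
        1.61344442e-02,  9.71854432e-03,  4.43860841e-07]), 'tcp_pos': array([209.93462523, 588.279436  , 231.61575645]), 'orientation': array([-9.55765898e-05,  1.70544693e-01,  9.85349678e-01, -7.14573901e-04]), 'ft_force': array([ 0.05455017, -0.49132404,  0.39492198]), 'moment': array([-0.01850148, -0.0255387 , -0.00491722]), 'gripper_force': 0.0, 'opening': 85.61305696603453}
green_paddle scene [233. 156.] 0.62 [ 568. -303.  105.]
green_paddle scene [288. 268.] 0.36 [661. 101. 105.]
green_paddle top [376. 223.] 0.68 [ 550. -308.  105.]
green_lever_hinge scene [265. 179.] 0.86 [ 530. -196.   80.]
green_lever_hinge scene [296. 194.] 0.65 [494. -99.  80.]
green_lever_hinge top [336. 230.] 0.92 [ 533. -199.   80.]
green_lid scene [297. 19
[... 490 characters left out ...]
248.] 0.51 [483.  35.   0.]
nozzle_a top [337. 230.] 0.42 [ 540. -210.    0.]
tin_stack scene [240. 146.] 0.71 [ 467. -445.    0.]
tin_stack top [414. 256.] 0.57 [ 465. -440.    0.]
bowl scene [237. 293.] 0.84 [761.  31.   0.]
bowl scene [330. 248.] 0.7 [489.  46.   0.]
bowl top [258. 158.] 0.81 [764.  34.   0.]
jar scene [193. 233.] 0.94 [ 762. -202.    0.]
jar scene [280. 348.] 0.72 [754. 208.   0.]
jar top [343. 161.] 0.83 [ 757. -230.    0.]
carton scene [281. 348.] 0.94 [752. 209.   0.]
carton top [202. 161.] 0.55 [754. 211.   0.]
red_carton scene [192. 143.] 0.75 [ 587. -550.    0.]
red_carton scene [265. 179.] 0.64 [ 484. -271.    0.]
red_carton top [445. 216.] 0.8 [ 587. -538.    0.]
```

View pics/scene0.png

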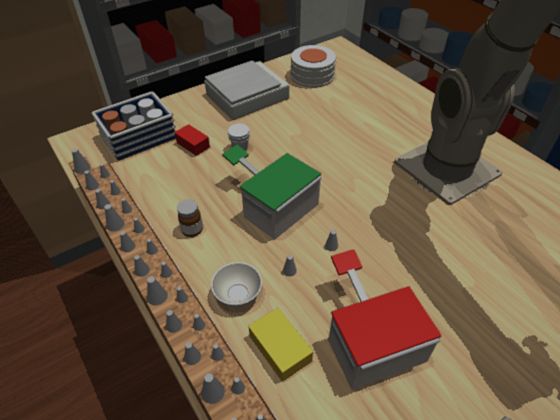

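View pics/top0.png

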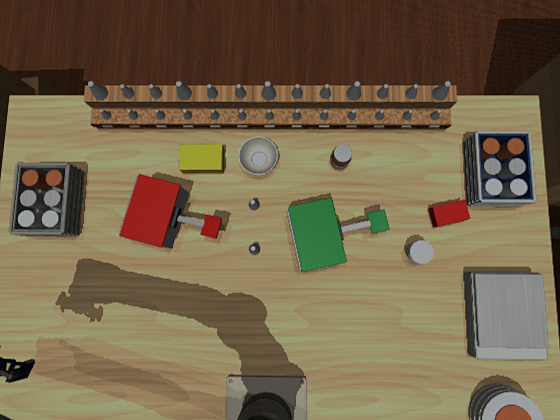

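The scene picture shows the green paddle at about (236,154). In the top view it is at about (378,221), which fits the networks' roughly (556,-311). The way there at z≈230 is clear.

Call:
servo_tool --motion '[[[-0.016,-0.009,0],[0,0,0]],[[-0.032,-0.018,0],[0,0,0]],[[-0.032,-0.018,0],[0,0,0]],[[-0.032,-0.018,0],[0,0,0]],[[-0.032,-0.018,0],[0,0,0]],[[-0.032,-0.018,0],[0,0,0]],[[-0.032,-0.018,0],[0,0,0]],[[-0.032,-0.018,0],[0,0,0]],[[-0.032,-0.018,0],[0,0,0]],[[-0.032,-0.018,0],[0,0,0]],[[-0.032,-0.018,0],[0,0,0]],[[-0.032,-0.018,0],[0,0,0]],[[-0.016,-0.034,0],[0,0,0]],[[-0.016,-0.034,0],[0,0,0]],[[-0.016,-0.034,0],[0,0,0]],[[-0.016,-0.034,0],[0,0,0]],[[-0.016,-0.034,0],[0,0,0]],[[-0.016,-0.034,0],[0,0,0]],[[-0.016,-0.034,0],[0,0,0]],[[-0.008,-0.017,0],[0,0,0]]]' --gripper 0

```text
time_s: 2.97
tcp_pos: [514.3, -15.7, 232.9]
orientation: [0.001, 0.173, 0.985, -0.0]
ft_force: [0.1, -0.8, 0.5]
opening: -0.1
gripper_force: 0.0
```

Call:
servo_tool --motion '[[[-0.017,-0.032,0],[0,0,0]],[[-0.017,-0.032,0],[0,0,0]],[[-0.017,-0.032,0],[0,0,0]],[[-0.017,-0.032,0],[0,0,0]],[[-0.017,-0.032,0],[0,0,0]],[[-0.017,-0.032,0],[0,0,0]],[[-0.01,-0.02,0],[0,0,0]],[[0,0,0],[0,0,0]],[[0,0,0],[0,0,0]]]'

```text
time_s: 3.72
tcp_pos: [548.2, -249.2, 232.1]
orientation: [-0.0, 0.172, 0.985, -0.0]
ft_force: [-0.0, 0.4, -0.7]
opening: -0.1
gripper_force: 0.0
```

```bash
python3 - <<'E'
from h import *
from scipy.spatial.transform import Rotation as Ro
s=status.get_state();p=eyes.capture("wrist");cv2.imwrite("pics/w1.png",p["color"])
q=s["orientation"];R=Ro.from_quat([q[1],q[2],q[3],q[0]]).as_matrix()
print(s["time_s"],s["tcp_pos"],R.round(3))
T=np.eye(4);T[:3,:3]=R;T[:3,3]=s["tcp_pos"];M=T@np.array(p["T_tool_cam"]);W=np.linalg.inv(M)
p2=dict(p,rvec=cv2.Rodrigues(W[:3,:3])[0],tvec=W[:3,3])
for t,z in(("green_paddle",105),("green_lever_hinge",80)):
  for f in(eyes.tip_of,eyes.spot_in):
    for r in f(t,p)[:2]: print(t,np.round(r["point"]),round(r["conf"],2),atz(p2,r["point"],z).round())
def v(c): 
  x,_=cv2.projectPoints(np.array([c],float),p2["rvec"],p2["tvec"],np.array(p["camera_matrix"]),None);return x.ravel().round()
print("expected",v((557,-312,105)),"tip",v(s["tcp_pos"]+R@[0,0,22]))
E
```

```text
3.7167 [ 548.1796035  -249.24621464  232.13629051] [[-0.941  0.339 -0.001]
 [ 0.339  0.941 -0.   ]
 [ 0.    -0.001 -1.   ]]
green_paddle [203. 239.] 0.97 [ 556. -313.  105.]
green_paddle [217. 227.] 0.6 [ 550. -299.  105.]
green_lever_hinge [329. 155.] 0.75 [ 531. -199.   80.]
green_lever_hinge [396. 129.] 0.63 [ 530. -145.   80.]
expected [205. 240.] tip [278. 261.]
```

View pics/w1.png

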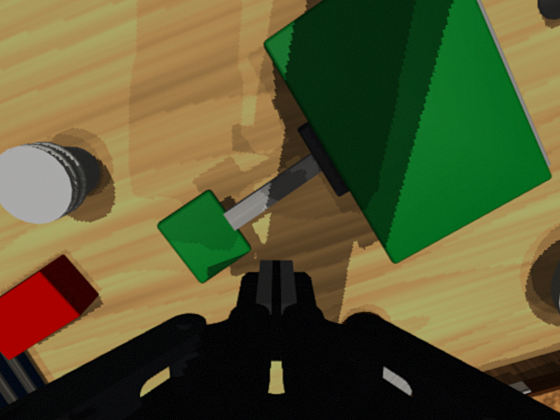

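The wrist picture shows the green paddle at (204,237), within 2 mm of the estimate, with the fingertips shut at (278,261). Next I move above it and come down to about 15 mm clear.

Call:
servo_tool --motion '[[[-0.015,-0.029,0],[0,0,0]],[[-0.0145,-0.0285,0],[0,0,0]],[[0,0,0.01],[0,0,0]],[[0,0,0.02],[0,0,0]],[[0,0,0.02],[0,0,0]],[[0,0,0.02],[0,0,0]],[[0,0,0.01],[0,0,0]],[[0,0,0.008],[0,0,0]],[[0,0,0],[0,0,0]],[[0,0,0],[0,0,0]]]'

```text
time_s: 4.8
tcp_pos: [557.4, -311.7, 145.0]
orientation: [0.0, 0.17, 0.985, -0.0]
ft_force: [1.0, 0.4, 0.4]
opening: 0.2
gripper_force: 0.0
```

Call:
servo_tool --motion '[[[0,0,0.005],[0,0,0]],[[0,0,0.005],[0,0,0]],[[0,0,0.003],[0,0,0]],[[0,0,0.003],[0,0,0]],[[0,0,0.003],[0,0,0]],[[0,0,0.003],[0,0,0]],[[0,0,0.003],[0,0,0]],[[0,0,0.003],[0,0,0]],[[0,0,0.003],[0,0,0]],[[0,0,0.003],[0,0,0]],[[0,0,0.003],[0,0,0]],[[0,0,0.003],[0,0,0]],[[0,0,0.003],[0,0,0]],[[0,0,0.003],[0,0,0]],[[0,0,0.003],[0,0,0]],[[0,0,0.003],[0,0,0]],[[0,0,0.003],[0,0,0]],[[0,0,0],[0,0,0]]]'

```text
time_s: 6.3
tcp_pos: [557.4, -312.8, 89.6]
orientation: [0.001, 0.171, 0.985, -0.001]
ft_force: [0.8, -3.6, 5.5]
opening: 0.1
gripper_force: 2.2
```

```bash
python3 - <<'E'
from h import *
p=eyes.capture("scene");cv2.imwrite("pics/s2.png",cv2.resize(p["color"][90:300,130:410],None,fx=2.8,fy=2.8))
s=status.get_state();print(s["tcp_pos"],s["ft_force"])
E
```

```text
[ 557.35392867 -312.6863832    89.77170266] [ 0.76157028 -2.65662086  5.03249539]
```

View pics/s2.png

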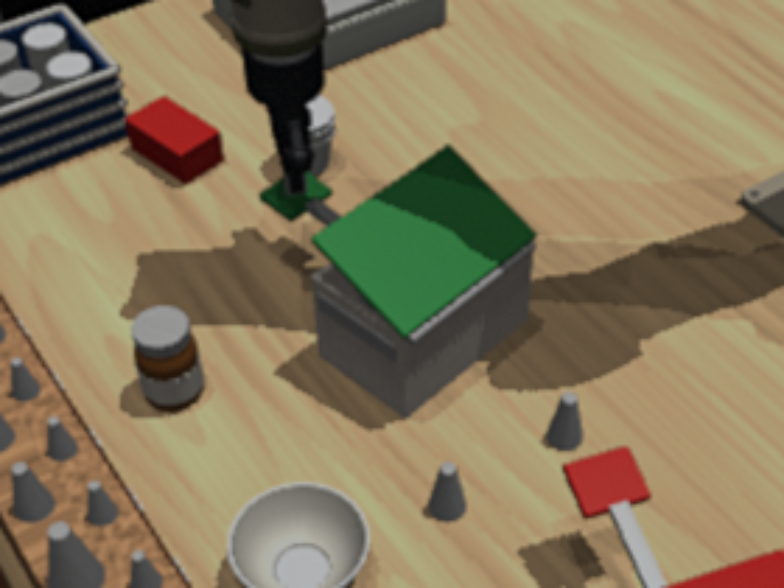

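The crop shows the shut fingertips on the green paddle at (297,190). The lid is partly open and clear of the gripper, so I press on gently to the stop.

Call:
servo_tool --motion '[[[0,0,0.002],[0,0,0]],[[0,0,0.002],[0,0,0]],[[0,0,0.002],[0,0,0]],[[0,0,0.002],[0,0,0]],[[0,0,0.002],[0,0,0]],[[0,0,0.002],[0,0,0]],[[0,0,0.001],[0,0,0]],[[0,0,0],[0,0,0]],[[0,0,0],[0,0,0]]]'

```text
time_s: 7.1
tcp_pos: [557.3, -312.5, 76.9]
orientation: [0.001, 0.171, 0.985, -0.0]
ft_force: [1.5, -4.0, 5.1]
opening: -0.1
gripper_force: 2.5
```

Not at the stop yet, since the force is unchanged.

Call:
servo_tool --motion '[[[0,0,0.001],[0,0,0]],[[0,0,0.001],[0,0,0]],[[0,0,0.001],[0,0,0]],[[0,0,0],[0,0,0]],[[0,0,0],[0,0,0]]]'

```text
time_s: 7.52
tcp_pos: [557.3, -312.2, 73.7]
orientation: [0.0, 0.171, 0.985, -0.0]
ft_force: [1.3, -5.1, 3.7]
opening: 0.3
gripper_force: 2.4
```

Call:
servo_tool --motion '[[[0,0,0.001],[0,0,0]],[[0,0,0.001],[0,0,0]],[[0,0,0],[0,0,0]],[[0,0,0],[0,0,0]]]'

```text
time_s: 7.85
tcp_pos: [557.2, -312.0, 71.5]
orientation: [0.0, 0.171, 0.985, -0.0]
ft_force: [1.5, -3.0, 5.1]
opening: -0.2
gripper_force: 2.4
```

```bash
python3 - <<'E'
from h import *
p=eyes.capture("scene");cv2.imwrite("pics/s3.png",cv2.resize(p["color"][90:300,130:410],None,fx=2.8,fy=2.8))
s=status.get_state();print(s["tcp_pos"],s["ft_force"])
E
```

```text
[ 557.15558212 -311.97957229   71.52568757] [ 2.19335485 -3.54324826  4.79598382]
```

View pics/s3.png

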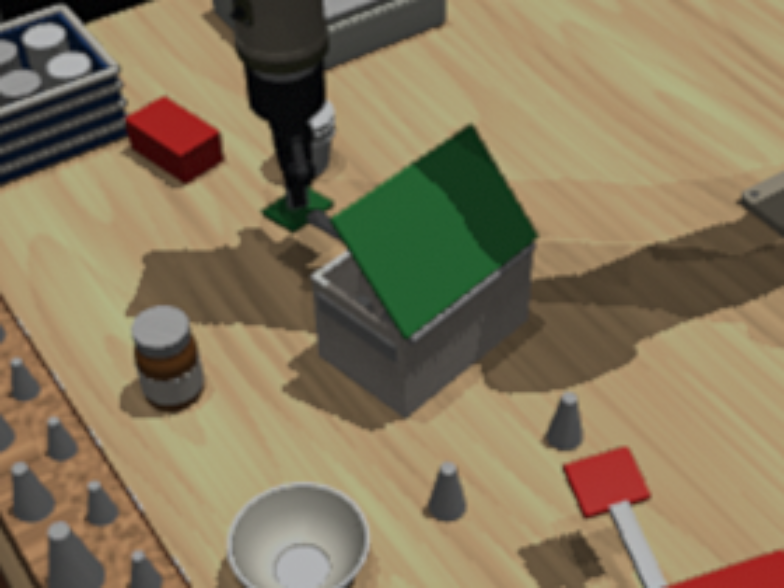

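The lid in the crop is up by about 0.8 rad, so it is not fully open yet. I keep going.

Call:
servo_tool --motion '[[[0,0,0.002],[0,0,0]],[[0,0,0.002],[0,0,0]],[[0,0,0.001],[0,0,0]],[[0,0,0],[0,0,0]]]'

```text
time_s: 8.23
tcp_pos: [557.1, -311.5, 66.2]
orientation: [-0.0, 0.17, 0.985, 0.0]
ft_force: [1.4, -2.7, 3.9]
opening: -0.2
gripper_force: 2.4
```

```bash
python3 - <<'E'
from h import *
s=status.get_state();print(s["tcp_pos"],s["ft_force"])
E
```

```text
[ 557.06988477 -311.46346444   66.16022164] [ 1.40245917 -2.70417521  3.85945271]
```

Call:
servo_tool --motion '[[[0,0,0.001],[0,0,0]],[[0,0,0.001],[0,0,0]],[[0,0,0.001],[0,0,0]],[[0,0,0],[0,0,0]]]'

```text
time_s: 8.57
tcp_pos: [557.0, -311.1, 63.1]
orientation: [-0.0, 0.17, 0.985, 0.001]
ft_force: [-0.5, -1.1, 4.5]
opening: 0.2
gripper_force: 2.3
```

```bash
python3 - <<'E'
from h import *
p=eyes.capture("scene");cv2.imwrite("pics/s4.png",cv2.resize(p["color"][90:300,130:410],None,fx=2.8,fy=2.8))
u=np.array([.225,-.974,0]);n=np.array([.974,.225,0]);O=np.array([503,-80,111.])
for a in(0.8,.9,1.0,1.05,1.1):
  q=[O+126*(np.cos(a)*u+[0,0,np.sin(a)])+k*92*n for k in(-1,1)]
  x=cv2.projectPoints(np.array(q),p["rvec"],p["tvec"],np.array(p["camera_matrix"]),None)[0].reshape(-1,2);print(a,((x-[130,90])*2.8).round().tolist())
E
```

```text
0.8 [[468.0, 120.0], [327.0, 216.0]]
0.9 [[476.0, 117.0], [334.0, 214.0]]
1.0 [[485.0, 115.0], [343.0, 213.0]]
1.05 [[489.0, 114.0], [347.0, 213.0]]
1.1 [[494.0, 114.0], [351.0, 213.0]]
```

View pics/s4.png

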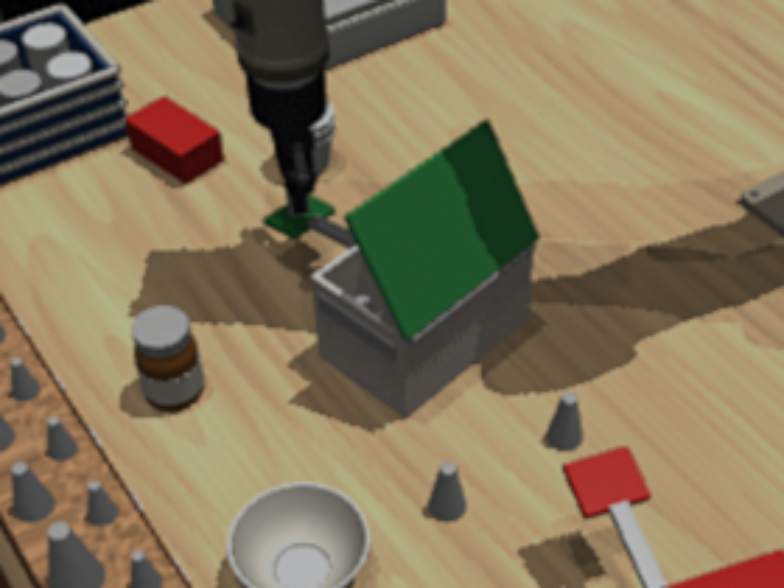

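The lid's free corners are at (350,215) and (487,120) in the crop, which puts it at about 1.0 to 1.05 rad. A few more mm should reach the stop.

Call:
servo_tool --motion '[[[0,0,0.001],[0,0,0]],[[0,0,0.001],[0,0,0]],[[0,0,0],[0,0,0]]]'

```text
time_s: 8.87
tcp_pos: [556.9, -310.9, 61.1]
orientation: [-0.001, 0.17, 0.985, 0.001]
ft_force: [0.6, 0.1, 3.8]
opening: -0.1
gripper_force: 2.3
```

Call:
servo_tool --motion '[[[0,0,0.001],[0,0,0]],[[0,0,0.001],[0,0,0]],[[0,0,0],[0,0,0]]]'

```text
time_s: 9.12
tcp_pos: [556.9, -310.7, 59.0]
orientation: [-0.001, 0.17, 0.985, 0.001]
ft_force: [-0.7, 2.1, 4.2]
opening: 0.2
gripper_force: 2.3
```

Call:
servo_tool --motion '[[[0,0,0.001],[0,0,0]],[[0,0,0.001],[0,0,0]],[[0,0,0],[0,0,0]]]'

```text
time_s: 9.37
tcp_pos: [557.0, -310.6, 57.6]
orientation: [-0.001, 0.17, 0.985, 0.001]
ft_force: [-3.7, 4.3, 10.1]
opening: 0.1
gripper_force: 4.4
```

The force jump to 10 N means the stop is reached. I add a little preload and hold.

Call:
servo_tool --motion '[[[0,0,0.001],[0,0,0]],[[0,0,0],[0,0,0]],[[0,0,0],[0,0,0]],[[0,0,0],[0,0,0]],[[0,0,0],[0,0,0]],[[0,0,0],[0,0,0]],[[0,0,0],[0,0,0]],[[0,0,0],[0,0,0]],[[0,0,0],[0,0,0]],[[0,0,0],[0,0,0]],[[0,0,0],[0,0,0]],[[0,0,0],[0,0,0]],[[0,0,0],[0,0,0]],[[0,0,0],[0,0,0]],[[0,0,0],[0,0,0]],[[0,0,0],[0,0,0]],[[0,0,0],[0,0,0]],[[0,0,0],[0,0,0]],[[0,0,0],[0,0,0]],[[0,0,0],[0,0,0]]]'

```text
time_s: 11.03
tcp_pos: [557.1, -310.6, 57.3]
orientation: [-0.0, 0.17, 0.985, 0.001]
ft_force: [-3.9, 5.2, 15.4]
opening: -0.2
gripper_force: 7.5
```

```bash
python3 - <<'E'
from h import *
p=eyes.capture("scene");cv2.imwrite("pics/s5.png",cv2.resize(p["color"][90:300,130:410],None,fx=2.8,fy=2.8))
s=status.get_state();print(s["tcp_pos"],s["ft_force"])
E
```

```text
[ 557.10977252 -310.57423064   57.33011185] [-4.52203614  6.1579673  16.53970168]
```

View pics/s5.png

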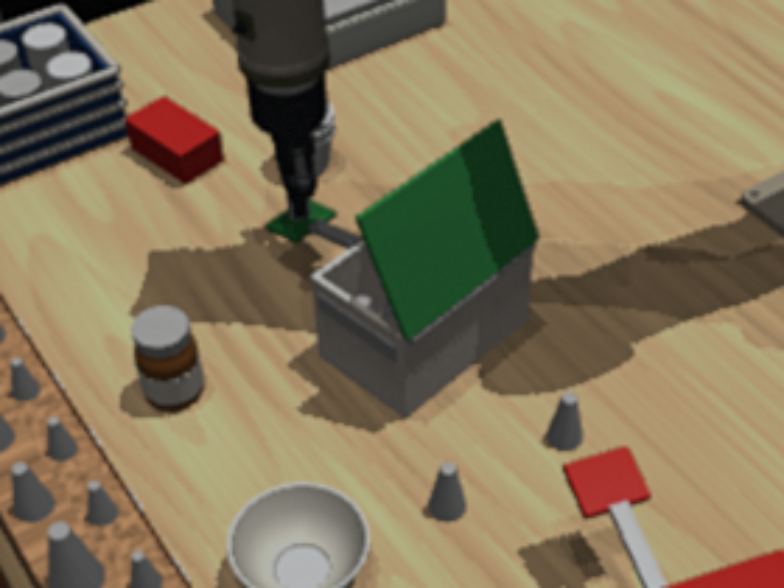

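The lid is fully open in the crop, with its free corners at (360,217) and (500,121). I hold a little longer, then start the slow release at 1.4 mm per row.

Call:
servo_tool --motion '[[[0,0,0],[0,0,0]],[[0,0,0],[0,0,0]],[[0,0,0],[0,0,0]],[[0,0,0],[0,0,0]],[[0,0,0],[0,0,0]],[[0,0,0],[0,0,0]],[[0,0,0],[0,0,0]],[[0,0,0],[0,0,0]],[[0,0,0],[0,0,0]],[[0,0,0],[0,0,0]],[[0,0,-0.001],[0,0,0]],[[0,0,-0.0014],[0,0,0]],[[0,0,-0.0014],[0,0,0]],[[0,0,-0.0014],[0,0,0]],[[0,0,-0.0014],[0,0,0]],[[0,0,-0.0014],[0,0,0]],[[0,0,-0.0014],[0,0,0]],[[0,0,-0.0014],[0,0,0]],[[0,0,-0.0014],[0,0,0]],[[0,0,-0.0014],[0,0,0]]]'

```text
time_s: 12.75
tcp_pos: [557.2, -312.2, 70.2]
orientation: [0.0, 0.171, 0.985, -0.0]
ft_force: [1.0, -1.2, 4.8]
opening: -0.1
gripper_force: 2.3
```

Call:
servo_tool --motion '[[[0,0,-0.0014],[0,0,0]],[[0,0,-0.0014],[0,0,0]],[[0,0,-0.0014],[0,0,0]],[[0,0,-0.0014],[0,0,0]],[[0,0,-0.0014],[0,0,0]],[[0,0,-0.0014],[0,0,0]],[[0,0,-0.0014],[0,0,0]],[[0,0,-0.0014],[0,0,0]],[[0,0,-0.0014],[0,0,0]],[[0,0,-0.0014],[0,0,0]],[[0,0,-0.0014],[0,0,0]],[[0,0,-0.0014],[0,0,0]],[[0,0,-0.0014],[0,0,0]],[[0,0,-0.0014],[0,0,0]],[[0,0,-0.0014],[0,0,0]],[[0,0,-0.0014],[0,0,0]],[[0,0,-0.0014],[0,0,0]],[[0,0,-0.0014],[0,0,0]]]'

```text
time_s: 14.25
tcp_pos: [556.8, -311.3, 95.0]
orientation: [-0.0, 0.17, 0.985, 0.0]
ft_force: [-1.7, 0.5, 3.7]
opening: -0.1
gripper_force: 2.0
```

Call:
servo_tool --motion '[[[0,0,-0.0014],[0,0,0]],[[0,0,-0.0014],[0,0,0]],[[0,0,-0.0014],[0,0,0]],[[0,0,-0.0014],[0,0,0]],[[0,0,-0.0014],[0,0,0]],[[0,0,-0.0014],[0,0,0]],[[0,0,-0.0012],[0,0,0]],[[0,0,-0.001],[0,0,0]],[[0,0,-0.001],[0,0,0]],[[0,0,-0.001],[0,0,0]],[[0,0,-0.001],[0,0,0]],[[0,0,-0.001],[0,0,0]]]'

```text
time_s: 15.25
tcp_pos: [556.8, -312.6, 109.7]
orientation: [0.0, 0.171, 0.985, -0.0]
ft_force: [-0.4, 0.5, 0.1]
opening: -0.1
gripper_force: 0.0
```

Contact is gone at about 109, so the lid is shut. I lift clear slowly and check.

Call:
servo_tool --motion '[[[0,0,-0.001],[0,0,0]],[[0,0,-0.001],[0,0,0]],[[0,0,-0.002],[0,0,0]],[[0,0,-0.005],[0,0,0]],[[0,0,-0.01],[0,0,0]],[[0,0,-0.02],[0,0,0]],[[0,0,-0.02],[0,0,0]],[[0,0,-0.02],[0,0,0]],[[0,0,-0.01],[0,0,0]],[[0,0,0],[0,0,0]],[[0,0,0],[0,0,0]],[[0,0,0],[0,0,0]]]'

```text
time_s: 16.25
tcp_pos: [556.6, -311.5, 197.6]
orientation: [-0.001, 0.171, 0.985, 0.0]
ft_force: [-0.7, -0.2, 0.1]
opening: 0.0
gripper_force: 0.0
```

```bash
python3 - <<'E'
from h import *
p=eyes.capture("scene");cv2.imwrite("pics/s6.png",p["color"])
s=status.get_state();print(s["tcp_pos"],s["ft_force"],s["time_s"])
E
```

```text
[ 556.55804913 -311.45063064  197.37793866] [-0.01345018  0.4372409  -0.77275178] 16.3
```

View pics/s6.png

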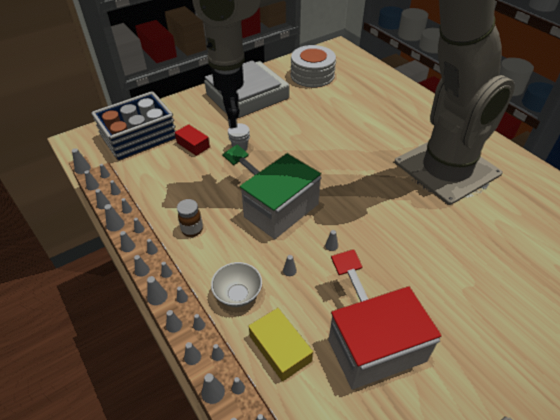

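The green lid is shut again around (282,182), its paddle is back at (236,154), and everything else is where it was at the start.

```bash
python3 -c "
from station import ticket
print(ticket.job_done())"
```

```text
the job is handed in; nothing more can be done
None
```

The green lid was opened fully, held open for about 2.7 s, then lowered over about 3 s until it settled shut; neither lid was touched, nothing else was moved, and the job was handed in about 16 s into the 42 s limit.

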